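# Unload the spray-masking jig

### The arm

A 7-joint arm with a two-finger parallel gripper is mounted at the origin on the work surface. World frame = base frame: x ahead of the robot, y to its left, z up, the work surface at z = 0. Lengths are in m, angles in rad, forces in N, time in s.
With the tool pointing down it reaches from about 0.4 to 0.85 m from the base axis. Payload 10.4 kg.
Tool frame: the origin (TCP) lies at the very end of the fingers, on their centre line; the grasp point (between the pads) lies 19 mm behind it (grip_point_offset is the distance from the TCP to the grasp point, in m); z points along the fingers, y is the line along which they close (so a half turn about z gives the same grasp; the last joint's range is limited). The gripper opens to 87 mm and grips with 3 to 60 N. Pads are 19 mm wide; open, the fingers measure 117 mm over their backs; the gripper's body (75 mm by 190 mm) begins 51 mm behind the grasp point.
Start: joints at [-1.356, 0.332, -0.065, 1.46, 0.022, 1.35, -0.088], TCP at [0.147, 0.607, 0.223] pointing down, gripper open.
Joint ranges: [-2.6, 2.6], [-0.5, 2.12], [-1.47, 1.34], [0.16, 2.42], [-1.27, 4.41], [0.06, 2.06], [-2.6, 2.6]. Speed limits (rad/s): [2.22, 2.22, 2.79, 2.79, 3.14, 3.14, 3.14].

### API

Orientations are given as a unit quaternion [x, y, z, w].
In Python, from bench import * gives the robot as it stands.
- The arm moves only by the tool play_rows, never from a script. Its argument "increments" is text: rows parted by semicolons, each of 7 numbers parted by spaces: the turn, a rotation vector about the tool's x, y, z in rad, then the shift along the tool's x, y, z in m, then the opening, from 0 (shut) to 1 (fully open). A call has 1 to 8 rows; each row is the pose to reach, as a shift and turn from the pose commanded when the call began, along the tool's axes at that moment; what a row does not reach only later rows make up. A row lasts 1/10 s, in which the tool goes at most 50 mm and 8.59 degrees, less where a joint would pass 70% of its speed; a pose out of reach is approached as far as the arm can. A call with a gripper value outside its range is refused whole. The fingers move at their own pace and stop on an object; "grip_force" is the grip in N (left out, the last holds). Time passes only in rows, so rows that repeat a pose let the fingers close. It gives the time, the measured TCP pose, the force, the opening and the grip force at its end, in the units of the state.
- read_state(): the state, without advancing time (a new reading comes with each control period).
- camera(name): name is "scene" or "top"; returns a dict with "color" (400x640x3 uint8, red, green, blue), "fx", "fy", "cx", "cy" (pixels), "k1" (the pictures are not rectified: a ray, as slopes to the right and down, at radius r is drawn at 1 + k1 r^2 times it, then the intrinsics apply), "camera_from_world" (4x4, takes a point from world to camera coordinates). Camera axes: x right, y down, z forward; pixel columns grow to the right and rows downward; lengths in m; the calibration is good to about 2 mm. A picture is of the moment at which its call begins. There is no depth.
- close_job(): hands the job in; it is judged then, once.
The state is a dict: "time": time; "joint_positions": joint angles; "joint_vel": joint speeds; "joint_torque": joint torques, N m; "ee_pos": TCP position; "eef_rot": TCP orientation; "ft_force": force on the tool from outside, world axes, zero at the start; "torque": the same for the moment, N m; "width": finger opening in m; "grip_force": force on a finger pad.
Only numpy, scipy, OpenCV 4.12 (cv2) and the standard library are available. Lean on these libraries where they do the work, as an engineer would, in place of code of your own. Each camera call takes 0.05 s, during which the arm holds its last target. There are 200 camera calls.

### The job

Swing the lid of the masking jig that holds the round knob back past upright, so that it stays open by itself. Then lift the round knob out and set it down gently in the wooden drying tray, flat on its backplate.

Things in the scene. Friction and masses are not known exactly. Their poses are not given: they have to be found in the camera images.
- jig: Masking jig holding the round knob: fixed plywood block 116 x 116 x 42 mm, round nest in its top 84 mm wide, 12 deep (floor at z 30), hinged aluminium lid. Origin: centre of its underside, on the bench. x points from tab to hinge (away from the robot, within 0.3 rad), y along the hinge; hinge line at x +57, z 42.5 mm. A like jig near by has a square opening, nest and knob: not wanted.
- jig_lid (a joint): Lid angle, rad: 0 shut, pi/2 upright, stop 1.95. Turns freely: falls shut below 1.4, falls open past 1.65. 150 g plate 110 x 110 x 5 mm, 60 mm round opening. A tab 30 wide (y), 8 thick, 44 long juts from the edge farthest from the hinge: shut, at jig x -55 to -99, mid-height z 46.5. Pinch it across its width at x -87 (144 from the hinge); it can turn between the fingers, tool kept pointing down.
- knob: Round furniture knob in grey-white primer, about 110 g, loose in the jig's nest: round backplate 78 mm wide, 10 thick (too wide for the lid's opening), with a straight round knob 32 mm across in its middle that stands up through the opening, top 42 mm above the underside. Origin: centre of the underside (z 30 mm when nested, up to 3 mm off the nest's centre); z up along the knob.
- tray: Shallow open wooden drying tray, fixed to the bench: 150 x 150 mm outside, 20 mm high, walls 6 mm, inner floor 6 mm above the bench. Origin: centre of its underside, on the bench; x and y along its sides, z up.
Things that resemble listed ones, but are neither listed nor needed, are in the scene too. Leave any red look-alike of the knob alone.

How it is judged:
By the outcome, as a careful person would: the job done as asked, in the order asked, and still so for the second after the job is handed in, with the robot touching nothing.
It also fails if it takes over 58 s, if anything falls off the work surface, if the arm or the gripper's body presses on something with over 40 N, if the wrist force passes 120 N, or if a joint passes its speed limit or range.

## Working session

There is one attempt and no reset: what is moved stays moved. The work goes in short steps, Python scripts to look and compute and a tool call to move; the robot and the scene stay as the last step left them, time stands still between calls to the robot, and variables do not carry over. Pictures are saved under pics/ and viewed, at most 10 in all, crops included, and the job is handed in when it is done.

Besides the shell and the picture viewer there is one more tool, called after "Request:" in YAML: its name, and indented under it one key for each argument. play_rows: Moves the arm, as the interface text tells. Its arguments: {"type":"object","properties":{"increments":{"type":"string"},"grip_force":{"type":"number"}},"required":["increments"]}

```bash
mkdir -p pics; ls
python3 - <<'E'
from bench import *
import cv2
for n in("scene","top"):
    c=camera(n); cv2.imwrite(f"pics/{n}0.png",c["color"][:,:,::-1]); print(n,c["fx"],c["fy"],c["cx"],c["cy"],c["k1"],c["camera_from_world"].tolist() if hasattr(c["camera_from_world"],'tolist') else c["camera_from_world"])
s=read_state(); print(s)
E
```

```text
pics
scene 411.59657984317585 411.59657984317585 320.8295973927044 199.51445315186493 -0.05506990650097367 [[-0.8734639674635424, 0.4867196684803195, 0.012832063639768366, 0.4860024529865775], [0.3791598389808632, 0.6964990248913051, -0.6092018752675232, -0.24704648071633334], [-0.3054480545802397, -0.5272504837739543, -0.7929113527458651, 1.082648467359937], [0.0, 0.0, 0.0, 1.0]]
top 375.5491530477998 375.5491530477998 317.3798671395425 199.4189072664893 -0.003377663815315828 [[-0.027674500719847638, -0.9996108739354949, -0.0034961006598113772, 0.06472560083486145], [-0.9935736531137325, 0.027891020531936456, -0.10969725070355844, 0.5994031652361099], [0.10975207445938964, 0.0004378168606611861, -0.9939588977760886, 0.6401389142711515], [0.0, 0.0, 0.0, 1.0]]
{'time': 0.1, 'joint_positions': array([-1.35562329,  0.33272884, -0.06468368,  1.46087056,  0.02158199,
        1.34991359, -0.08852777]), 'joint_vel': array([-1.49188841e-03,  6.17814922e-05,  5.94430998e-04, -1.19483007e-03,
        4.35544299e-04, -5.13685576e-04, -1.33826313e-03]), 'joint_torque': array([ 1.15503783e-03, -6.24539208e+01,  2.45689804e-02, -3.90723681e+01,
       -6.14416064e-02,  3.64843919e-02,  1.12806842e-04]), 'ee_pos': array([0.14713583, 0.60706795, 0.221877  ]), 'eef_rot': array([ 1.18620373e-01,  9.92939490e-01, -6.10901096e-04, -4.97177639e-05]), 'ft_force': array([-1.35799772, -0.04689929, -0.30434325]), 'torque': array([-0.01530864,  0.03583132,  0.01434206]), 'grip_force': 0.0, 'width': 0.0871245378523382}
```

View pics/top0.png

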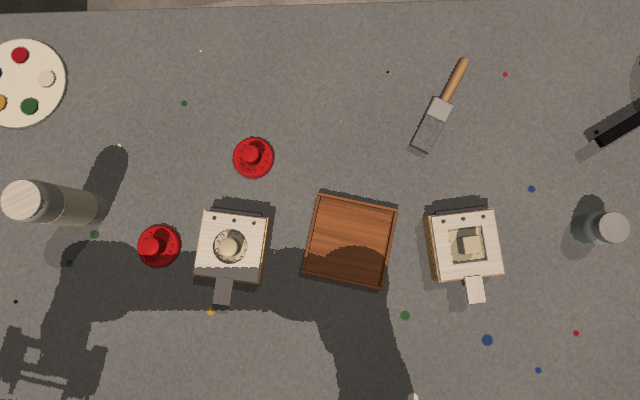

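View pics/scene0.png

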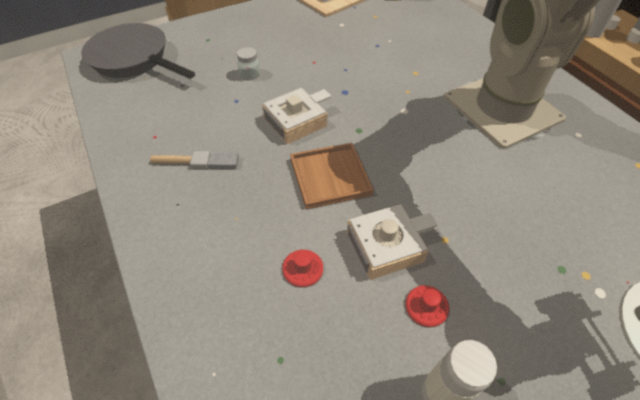

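The top view shows the round-knob jig at about (230,247), with its tab at (222,292). The tray is at (350,240) and the square jig at (466,245). There are red decoys at (253,157) and (159,246). I'll zoom in to measure.

```bash
cat > h.py <<'E'
import numpy as np, cv2
from bench import *
def ray(c,uv):
    K=np.array([[c["fx"],0,c["cx"]],[0,c["fy"],c["cy"]],[0,0,1.]])
    n=cv2.undistortPoints(np.array(uv,float).reshape(-1,1,2),K,np.array([c["k1"],0,0,0.]))[:,0]
    T=np.array(c["camera_from_world"]);R,t=T[:3,:3],T[:3,3]
    return -R.T@t,(np.c_[n,np.ones(len(n))])@R
def onplane(c,uv,z):
    o,d=ray(c,uv); return o+d*((z-o[2])/d[:,2])[:,None]
def crop(c,x0,y0,x1,y1,s,f,gamma=.6):
    im=c["color"][y0:y1,x0:x1,::-1]; im=(255*(im/255.)**gamma).astype(np.uint8)
    cv2.imwrite(f,cv2.resize(im,None,fx=s,fy=s,interpolation=cv2.INTER_CUBIC))
E
python3 - <<'E'
from h import *
c=camera("top"); crop(c,185,180,405,320,3.6,"pics/t1.png",.5)
c=camera("scene"); crop(c,280,130,450,280,4,"pics/s1.png",.5)
E
```

```text
(no output)
```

View pics/t1.png

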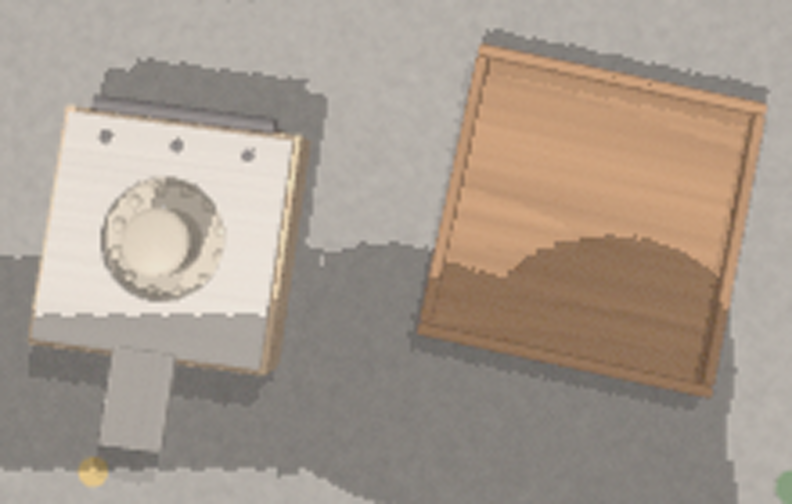

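View pics/s1.png

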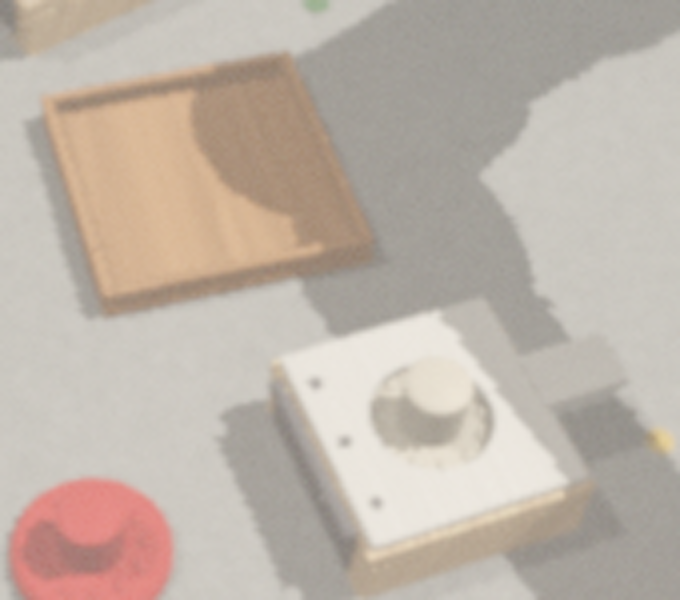

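The crop shows the tab at crop (100–173, 348–452), the knob top centred near (158,243), and the tray rim corners at (482,45), (766,105), (711,395), (418,333). Next I'll convert these to world coordinates.

Run:
```python
from h import *
np.set_printoptions(precision=4,suppress=True)
c=camera("top"); s=camera("scene")
g=lambda p:[((x+.5)/3.6-.5+185,(y+.5)/3.6-.5+180) for x,y in p]
gs=lambda p:[((x+.5)/4-.5+280,(y+.5)/4-.5+130) for x,y in p]
print(ray(c,[(0,0)])[0])
def show(n,P):print(n,P[:,:2].tolist().__repr__() if 0 else "\n",P[:,:2],"mean",P[:,:2].mean(0), "sides",np.linalg.norm(P-np.roll(P,-1,0),axis=1))
L=onplane(c,g([(68,108),(297,136),(266,373),(31,342)]),.047);show("lid",L)
T=onplane(c,g([(113,348),(173,353),(160,452),(100,447)]),.0505);show("tab",T)
show("tray",onplane(c,g([(482,45),(766,105),(711,395),(418,333)]),.02))
show("trayS",onplane(s,gs([(42,98),(290,52),(373,240),(105,303)]),.02))
show("knobtop",onplane(c,g([(158,243)]),.072))
show("knobtopS",onplane(s,gs([(441,387)]),.072))
show("tabS",onplane(s,gs([(518,357),(605,335),(628,376),(548,410)]),.0505))
show("lidS",onplane(s,gs([(275,363),(484,298),(590,487),(368,548)]),.047))
for c_,n in((c,'top'),):
    h=cv2.cvtColor(c_["color"],cv2.COLOR_RGB2HSV)
    m=((h[...,0]<15)&(h[...,1]>90)&(h[...,2]>40)).astype(np.uint8);m[:,:295]=0;m[:,405:]=0;m[:180]=0;m[300:]=0
    cs=max(cv2.findContours(m,0,1)[0],key=cv2.contourArea);r=cv2.minAreaRect(cs);print(r); show("traymask",onplane(c,cv2.boxPoints(r),.02))
```

```text
[0.5271 0.0477 0.7023]
lid 
 [[0.587  0.2479]
 [0.5703 0.1366]
 [0.4577 0.1529]
 [0.4753 0.265 ]] mean [0.5226 0.2006] sides [0.1126 0.1137 0.1136 0.113 ]
tab 
 [[0.4717 0.2249]
 [0.4686 0.1964]
 [0.4229 0.2026]
 [0.4259 0.2309]] mean [0.4473 0.2137] sides [0.0287 0.0461 0.0285 0.0462]
tray 
 [[ 0.6158  0.0455]
 [ 0.5811 -0.0973]
 [ 0.4382 -0.0628]
 [ 0.4723  0.0814]] mean [ 0.5269 -0.0083] sides [0.1469 0.1471 0.1482 0.1478]
trayS 
 [[ 0.5842 -0.0945]
 [ 0.44   -0.0588]
 [ 0.4757  0.0829]
 [ 0.6208  0.0516]] mean [ 0.5302 -0.0047] sides [0.1486 0.1461 0.1484 0.1507]
knobtop 
 [[0.5208 0.1982]] mean [0.5208 0.1982] sides [0.]
knobtopS 
 [[0.5248 0.2031]] mean [0.5248 0.2031] sides [0.]
tabS 
 [[0.4708 0.1964]
 [0.4251 0.2065]
 [0.4306 0.2311]
 [0.4766 0.2281]] mean [0.4508 0.2155] sides [0.0467 0.0253 0.0461 0.0322]
lidS 
 [[0.5746 0.1409]
 [0.4622 0.1574]
 [0.4832 0.27  ]
 [0.5905 0.2468]] mean [0.5276 0.2038] sides [0.1137 0.1146 0.1098 0.1071]
((349.6174011230469, 240.74838256835938), (84.1379165649414, 83.40953826904297), 12.011479377746582)
traymask 
 [[ 0.4713  0.0831]
 [ 0.6176  0.048 ]
 [ 0.5812 -0.101 ]
 [ 0.4365 -0.0626]] mean [ 0.5266 -0.0081] sides [0.1505 0.1533 0.1497 0.1498]
```

Request:
play_rows:
  increments: "0 0 -0.01 -0.015 -0.012 0 1;0 0 -0.02 -0.045 -0.037 0 1;0 0 -0.03 -0.08 -0.065 0 1;0 0 -0.04 -0.115 -0.095 0 1;0 0 -0.05 -0.15 -0.125 0 1;0 0 -0.06 -0.185 -0.155 0 1;0 0 -0.075 -0.22 -0.185 0 1;0 0 -0.091 -0.25 -0.21 0 1"
  grip_force: 20

```text
time: 1.1
ee_pos: [0.342, 0.3422, 0.2228]
eef_rot: [0.074, 0.997, 0.0, 0.0]
ft_force: [1.1, -0.1, 0.0]
width: 0.087
grip_force: 0.0
```

```bash
cat >> h.py <<'E'
from scipy.spatial.transform import Rotation as Rn
def go(p):
    s=read_state();R=Rn.from_quat(s["eef_rot"]).as_matrix();print("t",s["time"],"ee",s["ee_pos"].round(4),"yaw_y",np.arctan2(R[1,1],R[0,1]).round(4),"w",round(s["width"],4),"F",s["ft_force"].round(1),"j",s["joint_positions"].round(2))
    for q in np.atleast_2d(p): print("shift",(R.T@(q-s["ee_pos"])).round(4))
E
python3 -c "
from h import *
go([.4385,.2147,.12])"
```

```text
t 1.1 ee [0.342  0.3422 0.2228] yaw_y 1.4233 w 0.087 F [ 1.1 -0.1  0. ] j [-1.01  0.02  0.13  1.83 -0.    1.3   0.55]
shift [-0.1142 -0.112   0.1028]
```

Request:
play_rows:
  increments: "0 0 0 -0.015 -0.015 0.01 1;0 0 0 -0.04 -0.04 0.025 1;0 0 0 -0.07 -0.07 0.045 1;0 0 0 -0.095 -0.095 0.065 1;0 0 0 -0.108 -0.107 0.085 1;0 0 0 -0.114 -0.112 0.098 1;0 0 0 -0.114 -0.112 0.103 1;0 0 0 -0.114 -0.112 0.103 1"

```text
time: 1.9
ee_pos: [0.4363, 0.218, 0.1192]
eef_rot: [0.073, 0.997, -0.0, -0.0]
ft_force: [-0.1, 1.2, 0.5]
width: 0.0872
grip_force: 0.0
```

```bash
python3 -c "
from h import *
go([.4385,.2147,.0275])
c=camera('top');crop(c,130,160,330,330,3.5,'pics/t2.png',.5)"
```

```text
t 1.9 ee [0.4363 0.218  0.1192] yaw_y 1.4253 w 0.0872 F [-0.1  1.2  0.5] j [-0.83  0.12  0.29  1.96 -0.04  1.08  0.9 ]
shift [-0.0027 -0.0029  0.0917]
```

View pics/t2.png

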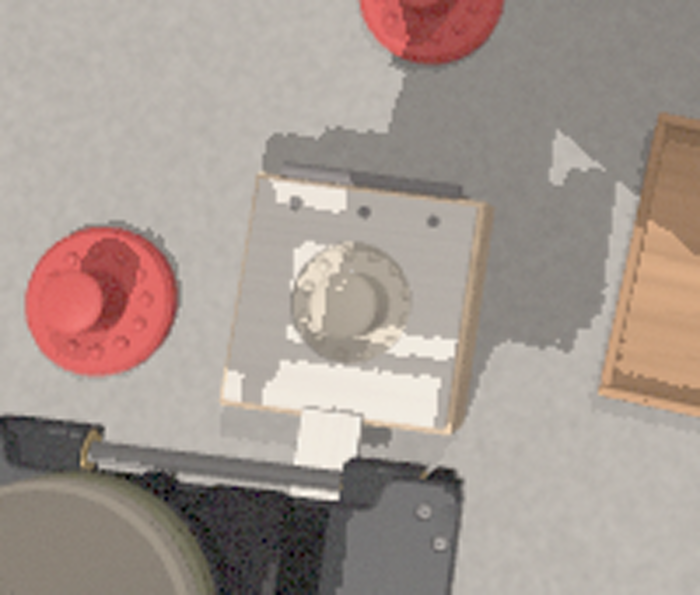

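Request:
play_rows:
  increments: "0 0 0 0 0 0.015 1;0 0 0 0 0 0.035 1;0 0 0 0 0 0.06 1;0 0 0 0 0 0.08 1;0 0 0 0 0 0.092 1;0 0 0 0 0 0.092 1;0 0 0 0 0 0.092 1"

```text
time: 2.65
ee_pos: [0.4375, 0.2177, 0.0285]
eef_rot: [0.073, 0.997, 0.0, 0.0]
ft_force: [-0.2, 0.1, -0.7]
width: 0.0867
grip_force: 0.0
```

Request:
play_rows:
  increments: "0 0 0 0 0 0 0;0 0 0 0 0 0 0;0 0 0 0 0 0 0;0 0 0 0 0 0 0;0 0 0 0 0 0 0;0 0 0 0 0 0 0;0 0 0 0 0 0 0;0 0 0 0 0 0 0"

```text
time: 3.45
ee_pos: [0.4369, 0.2159, 0.0273]
eef_rot: [0.073, 0.997, -0.001, -0.0]
ft_force: [-2.0, -16.7, 6.9]
width: 0.0308
grip_force: 8.4
```

```bash
python3 -c "
from h import *
np.set_printoptions(suppress=True)
go([.4385,.2147,.0275])
th=np.arange(0,1.91,.1)
for t in th: print(t.round(2),(144-144*np.cos(t)+4*np.sin(t)).round(1),(144*np.sin(t)+4*np.cos(t)-4).round(1))
"
```

```text
t 3.45 ee [0.4369 0.2159 0.0273] yaw_y 1.4237 w 0.0308 F [ -2.  -16.7   6.9] j [-0.81  0.25  0.28  2.03 -0.09  0.87  0.95]
shift [-0.0018 -0.0009 -0.0002]
0.0 0.0 0.0
0.1 1.1 14.4
0.2 3.7 28.5
0.3 7.6 42.4
0.4 12.9 55.8
0.5 19.5 68.5
0.6 27.4 80.6
0.7 36.4 91.8
0.8 46.5 102.1
0.9 57.6 111.3
1.0 69.6 119.3
1.1 82.2 126.1
1.2 95.5 131.7
1.3 109.3 135.8
1.4 123.5 138.6
1.5 137.8 139.9
1.6 152.2 139.8
1.7 166.5 138.3
1.8 180.6 135.3
1.9 194.3 131.0
```

Request:
play_rows:
  increments: "0 0 0 0 -0.001 -0.004 0;0 0 0 -0.001 -0.002 -0.014 0;0 0 0 -0.004 -0.002 -0.028 0;0 0 0 -0.008 -0.002 -0.042 0;0 0 0 -0.013 -0.002 -0.056 0;0 0 0 -0.0195 -0.002 -0.0685 0;0 0 0 -0.027 -0.002 -0.0805 0;0 0 0 -0.036 -0.002 -0.092 0"

```text
time: 4.25
ee_pos: [0.4727, 0.2092, 0.1203]
eef_rot: [0.073, 0.997, -0.0, -0.0]
ft_force: [2.2, -3.8, -5.3]
width: 0.0295
grip_force: 20.0
```

```bash
python3 -c "
from h import *
go([.4385+.0364*.989,.2147-.0364*.1465,.0275+.0918])"
```

```text
t 4.25 ee [0.4727 0.2092 0.1203] yaw_y 1.4239 w 0.0295 F [ 2.2 -3.8 -5.3] j [-0.79  0.18  0.31  1.89 -0.06  1.09  0.97]
shift [-0.0018  0.0004  0.001 ]
```

Request:
play_rows:
  increments: "0 0 0 -0.010 0 -0.010 0;0 0 0 -0.021 0 -0.0195 0;0 0 0 -0.033 0 -0.0275 0;0 0 0 -0.046 0 -0.0345 0;0 0 0 -0.059 0 -0.040 0;0 0 0 -0.073 0 -0.044 0;0 0 0 -0.087 0 -0.047 0;0 0 0 -0.101 0 -0.048 0"

```text
time: 5.05
ee_pos: [0.5727, 0.1932, 0.1675]
eef_rot: [0.074, 0.997, -0.001, -0.001]
ft_force: [-2.7, -7.0, -3.6]
width: 0.0298
grip_force: 20.0
```

Request:
play_rows:
  increments: "0 0 0 -0.0145 0 0 0;0 0 0 -0.0285 0 0.0015 0;0 0 0 -0.036 0 0.003 0;0 0 0 -0.043 0 0.0045 0;0 0 0 -0.047 0 0.0055 0;0 0 0 -0.047 0 0.0055 0;0 0 0 -0.047 0 0.0055 0"

```text
time: 5.75
ee_pos: [0.6185, 0.1859, 0.1612]
eef_rot: [0.074, 0.997, -0.002, -0.001]
ft_force: [-2.9, -6.7, -3.2]
width: 0.03
grip_force: 20.0
```

```bash
python3 -c "
from h import *
go([.4385+.184*.989,.2147-.184*.1465,.0275+.135])
c=camera('scene');crop(c,230,60,480,280,3,'pics/s2.png',.6)"
```

```text
t 5.75 ee [0.6185 0.1859 0.1612] yaw_y 1.4225 w 0.03 F [-2.9 -6.7 -3.2] j [-0.64  0.43  0.36  1.5  -0.15  1.25  1.17]
shift [-0.0017  0.0021 -0.0013]
```

View pics/s2.png

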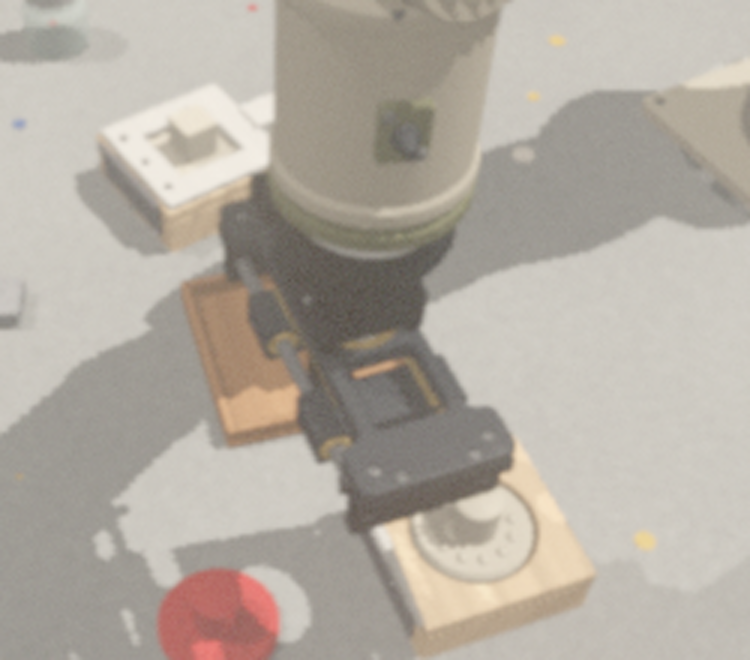

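The scene crop shows the lid standing past upright and the knob lying free in its nest at about (480,520). I'll let go of the tab and rise.

Request:
play_rows:
  increments: "0 0 0 0 0 0 0.3;0 0 0 0 0 0 0.6;0 0 0 0 0 0 1;0 0 0 0 0 0 1;0 0 0 0 0 0 1;0 0 0 0 0 0 1;0 0 0 0 0 0 1;0 0 0 0 0 0 1"

```text
time: 6.6
ee_pos: [0.6188, 0.1882, 0.1621]
eef_rot: [0.073, 0.997, 0.0, -0.0]
ft_force: [-0.2, -0.7, -0.3]
width: 0.0778
grip_force: 0.0
```

Request:
play_rows:
  increments: "0 0 0 0 0 -0.01 1;0 0 0 0 0 -0.03 1;0 0 0 0 0 -0.06 1;0 0 0 0 0 -0.09 1;0 0 0 0 0 -0.11 1;0 0 0 0 0 -0.12 1;0 0 0 0 0 -0.12 1"

```text
time: 7.3
ee_pos: [0.6194, 0.1882, 0.2837]
eef_rot: [0.073, 0.997, 0.001, 0.001]
ft_force: [-0.8, 0.6, -0.7]
width: 0.0872
grip_force: 0.0
```

```bash
python3 -c "
from h import *
go([.5,.2,.28])
c=camera('scene');crop(c,320,160,470,300,4,'pics/s3.png',.6)"
```

```text
t 7.3 ee [0.6194 0.1882 0.2837] yaw_y 1.424 w 0.0872 F [-0.8  0.6 -0.7] j [-0.64  0.37  0.38  1.32 -0.13  1.48  1.15]
shift [ 0.1198 -0.0058  0.0034]
```

View pics/s3.png

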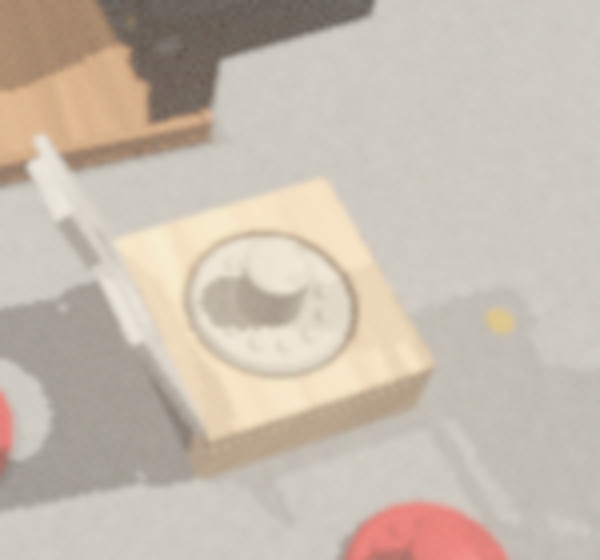

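Lid stays open. The knob's top is near crop (276,265) and its backplate ellipse is centred near (271,304). I'll measure it from the scene view now.

```bash
python3 -c "
from h import *
s=camera('scene');gs=lambda p:[((x+.5)/4-.5+320,(y+.5)/4-.5+160) for x,y in p]
print(onplane(s,gs([(276,265)]),.072),onplane(s,gs([(187,303),(357,306),(268,232),(276,377),(271,304)]),.041))
print(onplane(s,gs([(323,178),(434,366),(207,440),(115,240)]),.042))
go([[.5235,.2005,.15],[.5235,.2005,.048]])
"
```

```text
[[0.52619672 0.20111598 0.072     ]] [[0.56011186 0.18360442 0.041     ]
 [0.48974783 0.22416035 0.041     ]
 [0.5025758  0.16808923 0.041     ]
 [0.54599935 0.23744982 0.041     ]
 [0.52523363 0.20337963 0.041     ]]
[[0.45967253 0.15453254 0.042     ]
 [0.47843049 0.26872411 0.042     ]
 [0.59228843 0.24964094 0.042     ]
 [0.57161169 0.13659296 0.042     ]]
t 7.4 ee [0.6185 0.188  0.2811] yaw_y 1.424 w 0.0865 F [-0.7 -0.  -0.2] j [-0.64  0.37  0.38  1.32 -0.14  1.48  1.15]
shift [ 0.0957 -0.0015  0.1312]
shift [ 0.0956 -0.0015  0.2332]
```

Request:
play_rows:
  increments: "0 0 0 0.012 0 0 1;0 0 0 0.035 0 0 1;0 0 0 0.065 -0.001 0 1;0 0 0 0.085 -0.001 0.02 1;0 0 0 0.0955 -0.0015 0.05 1;0 0 0 0.0955 -0.0015 0.09 1;0 0 0 0.0955 -0.0015 0.12 1;0 0 0 0.0955 -0.0015 0.131 1"

```text
time: 8.2
ee_pos: [0.5217, 0.1997, 0.1469]
eef_rot: [0.073, 0.997, -0.002, -0.003]
ft_force: [-0.3, 0.2, 0.7]
width: 0.0869
grip_force: 0.0
```

Request:
play_rows:
  increments: "0 0 0 0 0 0.015 1;0 0 0 0 0 0.04 1;0 0 0 0 0 0.065 1;0 0 0 0 0 0.085 1;0 0 0 0 0 0.096 1;0 0 0 0 0 0.102 1;0 0 0 0 0 0.102 1;0 0 0 0 0 0.102 1"

```text
time: 9.0
ee_pos: [0.5247, 0.2008, 0.0499]
eef_rot: [0.073, 0.997, 0.0, 0.0]
ft_force: [0.1, -0.2, -0.7]
width: 0.0868
grip_force: 0.0
```

```bash
python3 -c "
from h import *
go([.5235,.2005,.048])"
```

```text
t 9.0 ee [0.5247 0.2008 0.0499] yaw_y 1.4239 w 0.0868 F [ 0.1 -0.2 -0.7] j [-0.72  0.36  0.32  1.83 -0.14  0.97  1.09]
shift [ 0.0011 -0.0005  0.0019]
```

Request:
play_rows:
  increments: "0 0 0 0 0 0.001 0;0 0 0 0 0 0.001 0;0 0 0 0 0 0.001 0;0 0 0 0 0 0.001 0;0 0 0 0 0 0.001 0;0 0 0 0 0 0.001 0;0 0 0 0 0 0.001 0;0 0 0 0 0 0.001 0"
  grip_force: 25

```text
time: 9.8
ee_pos: [0.5241, 0.2005, 0.048]
eef_rot: [0.073, 0.997, -0.0, -0.0]
ft_force: [0.1, 0.8, 0.3]
width: 0.0311
grip_force: 25.3
```

Request:
play_rows:
  increments: "0 0 0 0 0 0 0;0 0 0 0 0 -0.004 0;0 0 0 0 0 -0.012 0;0 0 0 0 0 -0.025 0;0 0 0 0 0 -0.045 0;0 0 0 0 0 -0.065 0;0 0 0 0 0 -0.08 0;0 0 0 0 0 -0.08 0"

```text
time: 10.6
ee_pos: [0.5255, 0.2012, 0.1308]
eef_rot: [0.073, 0.997, 0.001, 0.002]
ft_force: [0.5, -0.0, -1.6]
width: 0.0313
grip_force: 25.0
```

```bash
python3 -c "
from h import *
go([[.528,-.007,.14],[.528,-.007,.025]])"
```

```text
t 10.6 ee [0.5255 0.2012 0.1308] yaw_y 1.424 w 0.0313 F [ 0.5 -0.  -1.6] j [-0.74  0.27  0.34  1.77 -0.1   1.12  1.06]
shift [-0.033  -0.2056 -0.0097]
shift [-0.0326 -0.2059  0.1053]
```

Request:
play_rows:
  increments: "0 0 0 -0.002 -0.008 0 0;0 0 0 -0.005 -0.03 0 0;0 0 0 -0.01 -0.06 0 0;0 0 0 -0.015 -0.095 0 0;0 0 0 -0.02 -0.13 0 0;0 0 0 -0.026 -0.165 0 0;0 0 0 -0.031 -0.19 0 0;0 0 0 -0.033 -0.2055 0 0"

```text
time: 11.4
ee_pos: [0.5258, -0.0109, 0.127]
eef_rot: [0.075, 0.997, -0.001, -0.001]
ft_force: [-0.4, -0.8, -1.1]
width: 0.0316
grip_force: 25.0
```

Request:
play_rows:
  increments: "0 0 0 0 0 0 0;0 0 0 0 0 0.01 0;0 0 0 0 0 0.03 0;0 0 0 0 0 0.05 0;0 0 0 0 0 0.068 0;0 0 0 0 0 0.08 0;0 0 0 0 0 0.085 0;0 0 0 0 0 0.085 0"

```text
time: 12.2
ee_pos: [0.5263, -0.0071, 0.0423]
eef_rot: [0.073, 0.997, -0.0, -0.001]
ft_force: [0.1, -0.5, -1.7]
width: 0.0314
grip_force: 25.0
```

```bash
python3 -c "
from h import *
go([[.528,-.007,.024]])
c=camera('scene');crop(c,270,60,440,220,4,'pics/s4.png',.6)"
```

```text
t 12.2 ee [ 0.5263 -0.0071  0.0423] yaw_y 1.4247 w 0.0314 F [ 0.1 -0.5 -1.7] j [-0.46  0.32  0.45  1.93 -0.17  0.93  1.49]
shift [-0.0017  0.0004  0.0183]
```

View pics/s4.png

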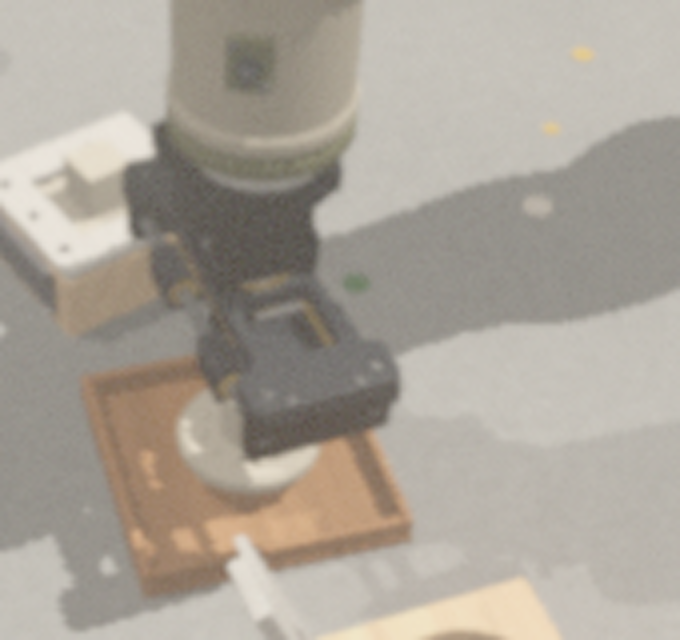

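The picture shows the knob held level over the middle of the tray, its plate at about (248,440). I'll lower it slowly.

Request:
play_rows:
  increments: "0 0 0 0 0 0.003 0;0 0 0 0 0 0.006 0;0 0 0 0 0 0.009 0;0 0 0 0 0 0.011 0;0 0 0 0 0 0.013 0;0 0 0 0 0 0.0145 0;0 0 0 0 0 0.0155 0;0 0 0 0 0 0.0155 0"

```text
time: 13.05
ee_pos: [0.5266, -0.0076, 0.0274]
eef_rot: [0.073, 0.997, -0.0, -0.0]
ft_force: [0.5, 0.7, -1.0]
width: 0.0312
grip_force: 25.0
```

Request:
play_rows:
  increments: "0 0 0 0 0 0.0005 0;0 0 0 0 0 0.001 0;0 0 0 0 0 0.0015 0;0 0 0 0 0 0.002 0;0 0 0 0 0 0.002 0;0 0 0 0 0 0.002 0"

```text
time: 13.65
ee_pos: [0.5267, -0.0075, 0.0255]
eef_rot: [0.073, 0.997, 0.0, -0.0]
ft_force: [0.5, -0.1, -1.9]
width: 0.0313
grip_force: 25.0
```

Request:
play_rows:
  increments: "0 0 0 0 0 0.0005 0;0 0 0 0 0 0.001 0;0 0 0 0 0 0.0015 0;0 0 0 0 0 0.002 0;0 0 0 0 0 0.002 0;0 0 0 0 0 0.002 0"

```text
time: 14.25
ee_pos: [0.5268, -0.0075, 0.024]
eef_rot: [0.073, 0.997, 0.0, -0.0]
ft_force: [-2.2, -0.4, 5.3]
width: 0.0314
grip_force: 25.0
```

Contact: the wrist reads +5 N upward. I'll open slowly and rise.

Request:
play_rows:
  increments: "0 0 0 0 0 0 0.42;0 0 0 0 0 0 0.5;0 0 0 0 0 0 0.6;0 0 0 0 0 0 0.75;0 0 0 0 0 0 0.9;0 0 0 0 0 0 0.9;0 0 0 0 0 0 0.9;0 0 0 0 0 0 0.9"

```text
time: 15.05
ee_pos: [0.5267, -0.0075, 0.0235]
eef_rot: [0.073, 0.997, 0.0, -0.0]
ft_force: [-0.5, -0.3, -0.0]
width: 0.0766
grip_force: 0.0
```

Request:
play_rows:
  increments: "0 0 0 0 0 -0.005 0.9;0 0 0 0 0 -0.02 0.9;0 0 0 0 0 -0.05 0.9;0 0 0 0 0 -0.09 0.9;0 0 0 0 0 -0.13 0.9;0 0 0 0 0 -0.17 0.9;0 0 0 0 0 -0.2 0.9;0 0 0 0 0 -0.2 0.9"

```text
time: 15.85
ee_pos: [0.5287, -0.0077, 0.2283]
eef_rot: [0.073, 0.997, 0.001, 0.003]
ft_force: [0.7, -0.4, -0.8]
width: 0.0783
grip_force: 0.0
```

Request:
play_rows:
  increments: "0 0 0 0 0 0 0.9;0 0 0 0 0 0 0.9;0 0 0 0 0 0 0.9;0 0 0 0 0 0 0.9"

```text
time: 16.25
ee_pos: [0.5263, -0.0076, 0.2227]
eef_rot: [0.073, 0.997, -0.0, -0.001]
ft_force: [0.1, -0.1, -0.3]
width: 0.0787
grip_force: 0.0
```

```bash
python3 -c "
from h import *
go([.5,0,.2])
c=camera('scene');crop(c,260,110,460,270,4,'pics/s5.png',.6)"
```

```text
t 16.25 ee [ 0.5263 -0.0076  0.2227] yaw_y 1.4239 w 0.0787 F [ 0.1 -0.1 -0.3] j [-0.51  0.11  0.48  1.74 -0.05  1.3   1.4 ]
shift [0.0271 0.0037 0.0227]
```

View pics/s5.png

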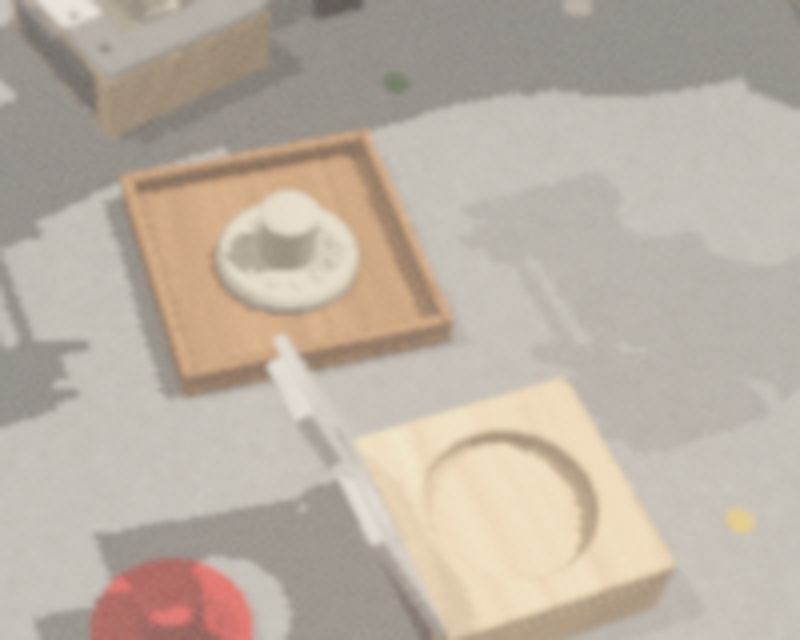

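The knob sits flat in the tray at about (288,250), the nest is empty, and the lid is still open. Handing in.

```bash
python3 -c "
from bench import *
print(close_job())"
```

```text
the job is handed in; nothing more can be done
None
```

The jig's lid is open and staying open by itself, and the round knob is flat on its backplate in the drying tray; I handed the job in at about 16 s of the 58 s allowed.

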